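# Pack sample jars under vacuum lid

### The job

Move every sample jar from the open blue-fronted drawer into the white round tub, standing upright on its floor, then put the blue lid on the tub and press it down until it snaps under all the orange clips and sits level. Only then work the hand pump beside the tub with two full strokes, squeezing the red trigger all the way and letting it spring right back each time. Push the emptied drawer fully shut before you finish, and leave the amber bottle, the blue beaker and the spatula where they are.

Things in the scene. Friction and masses are not known exactly. Their poses are not given: they have to be found in the camera images.
- jar1_mid (a point): Sample jar, red cap, standing in the open drawer at first (two to four jars are present; absent ones read None). White round body 46 mm across, 42 mm high; on it a red cylindrical cap 23 mm across, 32 mm high, to grip from above; 74 mm high in all, about 120 g. Point: on its axis, half-way up (37 mm above its underside; the cap spans 5 to 37 mm above the point). z points up along the jar.
- jar2_mid (a point): Sample jar, yellow cap, standing in the open drawer at first (two to four jars are present; absent ones read None). White round body 46 mm across, 42 mm high; on it a yellow cylindrical cap 23 mm across, 32 mm high, to grip from above; 74 mm high in all, about 120 g. Point: on its axis, half-way up (37 mm above its underside; the cap spans 5 to 37 mm above the point). z points up along the jar.
- jar3_mid (a point): Sample jar, green cap, standing in the open drawer at first (two to four jars are present; absent ones read None). White round body 46 mm across, 42 mm high; on it a green cylindrical cap 23 mm across, 32 mm high, to grip from above; 74 mm high in all, about 120 g. Point: on its axis, half-way up (37 mm above its underside; the cap spans 5 to 37 mm above the point). z points up along the jar.
- jar4_mid (a point): Sample jar, black cap, standing in the open drawer at first (two to four jars are present; absent ones read None). White round body 46 mm across, 42 mm high; on it a black cylindrical cap 23 mm across, 32 mm high, to grip from above; 74 mm high in all, about 120 g. Point: on its axis, half-way up (37 mm above its underside; the cap spans 5 to 37 mm above the point). z points up along the jar.
- lid_knob (a point): Loose round blue lid, 176 mm across, 10 mm thick, about 140 g, lying knob up on the bench at first; black knob 30 mm across, 36 mm high in the middle. Point: centre of the knob, 28 mm above the underside, 18 mm below the knob's top. Seated, it is 28 mm above tub_rim; merely resting on the clips, 38 mm. Any yaw fits. Centred within 3 mm and pressed on the knob, it snaps in at 10 to 20 N.
- tub_floor (a point): Centre of the inner floor of the white round tub, 14 mm above the bench. The tub is fixed; inside diameter 160 mm, outside 170 mm, rim 78 mm above this floor. Four jars stand in it two by two (centres 58 mm apart, 41 mm from the middle). z points up; x and y as for pump_grip.
- tub_rim (a point): Centre of the tub's mouth, at rim height. Four orange sprung clips stand round the rim at 45, 135, 225 and 315 degrees from the x axis, reaching 15 mm above the rim and 102 mm from the middle; they yield outward as the lid is pressed past them and hold its edge once it lies on the rim.
- pump_grip (a point): Fixed hand pump by the tub; its black grip is an upright bar, 30 mm along x, 22 along y, top 29 mm above this point on its axis. The red trigger stands beside it: upright sprung bar 10 mm thick, 22 mm along x, centre 36 mm along +y at rest, top 1 mm below the grip's. Both together span y -11 to +41 mm at rest, -11 to +27 squeezed, at this height. Pinch from above, closing along y. z points up.
- trigger (a joint): Pump trigger angle, rad: 0 at rest, 0.28 fully squeezed against its stop. Level hinge along x, 53 mm below pump_grip; it springs back when let go, and needs about 8 N at that height to be fully squeezed.
- drawer (a joint): How far the drawer is pulled out, m: 0 shut, 0.15 to 0.18 at the start. It runs stiffly (a few N) and stays where it is left.
- reagent: Amber bottle, 60 mm across and 130 mm high, loose on the bench; leave alone. Origin at the centre of its underside.
- beaker: Blue open beaker, 70 mm across and 90 mm high, loose on the bench; leave alone. Origin at the centre of its underside.
- spatula: Spatula about 160 mm long lying on the bench in front of the tub; leave alone. Origin near its middle, on its underside, x along its length.
- drawer_handle (a point): Centre of the drawer's steel bar handle (8 mm thick, 110 wide, 16 high), 51 mm above the bench, moving with the drawer. 24 mm beyond the bar is the blue drawer front (210 wide, 12 thick, top 13 mm above this point). x points level into the fixed white cabinet (240 deep, 210 wide, 95 high), the way to push it shut. The drawer floor is 12 mm above the bench, its side walls 22 mm high.
Things that resemble listed ones, but are neither listed nor needed, are in the scene too. Of the things like the part that bears lid_knob, leave any that is pink; of the rest the larger one is meant. What is shaped like the part that bears jar1_mid but pink is not meant.

How it is judged:
On the way, in this order (a step that is already met when the one before it is completed fails the run):
1. every jar present stands upright on the tub's floor (horizontal distance between each of jar1_mid, jar2_mid, jar3_mid, jar4_mid and tub_floor below 0.065 m and z of each of jar1_mid, jar2_mid, jar3_mid, jar4_mid in the frame of tub_floor below 0.05 m and angle between each of jar1_mid, jar2_mid, jar3_mid, jar4_mid's own z axis and vertical below 0.2 rad), for 0.2 s.
2. the lid is seated level on the rim, under the clips (z of lid_knob in the frame of tub_rim between 0.022 and 0.032 m and horizontal distance between lid_knob and tub_rim below 0.008 m and angle between lid_knob's own z axis and vertical below 0.03 rad), for 0.2 s.
3. the trigger is squeezed fully (first stroke) (value of joint trigger above 0.23 rad), for 0.05 s.
4. the trigger has sprung back (value of joint trigger below 0.06 rad), for 0.05 s.
5. the trigger is squeezed fully again (second stroke) (value of joint trigger above 0.23 rad), for 0.05 s.
6. the trigger has sprung back again (value of joint trigger below 0.06 rad), for 0.05 s.
At the end, for the whole second after the job is handed in: Every jar present stands upright (within 0.2 rad) on the tub's floor inside the tub, the lid is seated on the rim (down within 4 mm, centred within 8 mm, level within 0.03 rad), the trigger is released (below 0.06 rad) and the drawer is shut (within 10 mm) (all of step 1 and all of step 2 and value of joint trigger below 0.06 rad and value of joint drawer below 0.01 m); the robot touches nothing.
It fails at once if the amber bottle is shifted by more than 40 mm (distance of reagent from where it was at the start of the episode above 0.04 m).
It fails at once if the blue beaker is shifted by more than 40 mm (distance of beaker from where it was at the start of the episode above 0.04 m).
It fails at once if the spatula is shifted by more than 40 mm (distance of spatula from where it was at the start of the episode above 0.04 m).
Of jar1, jar2, jar3, jar4 only 2 to 4 are there at a start; the rules pass over those that are not, and their reading is None.
At some moment in a run one of jar1, jar2, jar3, jar4, lid may be knocked a few centimetres aside while the robot is not near it.
It also fails if it takes over 210 s, if anything falls off the work surface, if the arm or the gripper's body presses on something with over 40 N, if the wrist force passes 120 N, or if a joint passes its speed limit or range.

### The arm

A 6-joint arm with a two-finger parallel gripper is mounted at the origin on the work surface. World frame = base frame: x ahead of the robot, y to its left, z up, the work surface at z = 0. Lengths are in m, angles in rad, forces in N, time in s.
With the tool pointing down it reaches from about 0.3 to 0.875 m from the base axis. Payload 6.4 kg.
Tool frame: the origin (TCP) lies at the very end of the fingers, on their centre line; the grasp point (between the pads) lies 19 mm behind it; z points along the fingers, y is the line along which they close (so a half turn about z gives the same grasp; the last joint's range is limited). The gripper opens to 85 mm and grips with 20 to 120 N. Pads are 22 mm wide; open, the fingers measure 114 mm over their backs; the gripper's body (76 mm by 85 mm) begins 54 mm behind the grasp point. The pads swing forward as they close: fully open they stand 13 mm farther back than shut.
Start: joints at [-1.403, 0.181, 1.607, -0, 1.354, -0.206], TCP at [0.21, -0.535, 0.231] pointing down, gripper open.
Joint ranges: [-2.99, 2.99], [-0.89, 2.07], [0.3, 2.58], [-1.14, 4.28], [0, 2.63], [-3.12, 3.12]. Speed limits (rad/s): [2.57, 2.57, 3.01, 3.14, 3.14, 3.14].

### API

Orientations are given as a unit quaternion [w, x, y, z].
In Python, from bench import ctrl, camera, calibration, order, outline_of gives the robot as it stands.
- The arm moves only by the tool move_arm, never from a script. Its argument "series" is a list that holds one entry, the list of rows, each a list of 5 numbers: the opening, from 0 (shut) to 1 (fully open), then the shift along the tool's x, y, z in mm, then the turn about the tool's z in rad. A call has exactly 10 rows; each row is the pose to reach, as a shift and turn from the pose commanded when the call began, along the tool's axes at that moment; what a row does not reach only later rows make up. A row lasts 1/12 s, in which the tool goes at most 41.7 mm and 7.16 degrees, less where a joint would pass 70% of its speed; a pose out of reach is approached as far as the arm can. A call with a gripper value outside its range is refused whole. The fingers move at their own pace and stop on an object; the grip force is fixed at half the most. Time passes only in rows, so rows that repeat a pose let the fingers close, or fill a call up. It gives the time, the measured TCP pose, the force, the opening and the grip force at its end, in the units of the state.
- ctrl.get_obs(): the state, without advancing time (a new reading comes with each control period).
- camera(name): name is "scene" or "top"; returns (picture, depth): 384x512x3 uint8, blue, green, red; 384x512 float32, m along the optical axis (not along the pixel's ray), 0 where there is no reading.
- calibration(name): a dict with "intrinsics" (3x3 intrinsics, pixels), "k1" (the pictures are not rectified: a ray, as slopes to the right and down, at radius r is drawn at 1 + k1 r^2 times it, then the intrinsics apply), "rvec" (rotation vector, rad) and "tvec" (3), from world to camera coordinates, as OpenCV has them. Camera axes: x right, y down, z forward; pixel columns grow to the right and rows downward; lengths in m; the calibration is good to about 2 mm. A picture is of the moment at which its call begins. calibration takes no time and is no camera call.
- order.hand_in(): hands the job in; it is judged then, once.
Trained networks look in the newest picture that a camera, given by its name, has taken for a name from the list of things; names that differ only in an ending like _2 or _b are one class to them, and where a whole thing is asked for, a point or a joint stands for the part that bears it (a point fixed in the world has none). Each returns a list of dicts, best first, with "conf" (0 to 1); they miss things now and then, are a little off and sometimes report something else, mostly with a low value. They report only what shows in the picture. A call takes as long as a camera call. They do not tell look-alikes from the thing itself.
- outline_of(target, camera): "region" (384x512 bool, what is visible of it) and "bbox" ([centre column, centre row, width, height] in pixels, round what is visible of it).
The state is a dict: "time_s": time; "q": joint angles; "dq": joint speeds; "joint_efforts": joint torques, N m; "eef_pos": TCP position; "eef_rot": TCP orientation; "wrist_force": force on the tool from outside, world axes, zero at the start; "torque": the same for the moment, N m; "opening": opening from 0.0 (shut) to 1.0 (fully open); "grasp_force": force on a finger pad.
Only numpy, scipy, OpenCV 4.12 (cv2) and the standard library are available. Lean on these libraries where they do the work, as an engineer would, in place of code of your own. Each camera call takes 0.05 s, during which the arm holds its last target. There are 200 camera calls.

## Working session

There is one attempt and no reset: what is moved stays moved. The work goes in short steps, Python scripts to look and compute and a tool call to move; the robot and the scene stay as the last step left them, time stands still between calls to the robot, and variables do not carry over. Pictures are saved under pics/ and viewed, at most 14 in all, crops included, and the job is handed in when it is done.

Besides the shell and the picture viewer there is one more tool, called after "Emit:" as name(argument=value, ...), one argument or row to a line, values as JSON. move_arm: Moves the arm, as the interface text tells. Its arguments: {"type":"object","properties":{"series":{"type":"array","items":{"type":"array","items":{"type":"array","items":{"type":"number"}}}}},"required":["series"]}

```bash
mkdir -p pics; ls; cat > h.py <<'E'
import numpy as np, cv2, json
from bench import ctrl, camera, calibration, order, outline_of
def cal(n):
    c=calibration(n); K=np.array(c["intrinsics"],float); R=cv2.Rodrigues(np.array(c["rvec"],float))[0]
    return K,np.array([c["k1"],0,0,0],float),R,np.array(c["tvec"],float).ravel()
def unproj(n,uv,d):
    K,D,R,t=cal(n); uv=np.array(uv,float).reshape(-1,1,2)
    p=cv2.undistortPoints(uv,K,D).reshape(-1,2); d=np.array(d,float).reshape(-1,1)
    return (np.hstack([p,np.ones((len(p),1))])*d-t)@R
def onplane(n,uv,z):
    K,D,R,t=cal(n); p=cv2.undistortPoints(np.array(uv,float).reshape(-1,1,2),K,D).reshape(-1,2)
    r=np.hstack([p,np.ones((len(p),1))])@R; c=-R.T@t
    return c+r*((z-c[2])/r[:,2])[:,None]
def cloud(n,dep,mask=None):
    m=dep>0
    if mask is not None: m&=mask
    v,u=np.nonzero(m)
    return unproj(n,np.c_[u,v],dep[v,u]),u,v
def proj(n,P):
    K,D,R,t=cal(n); return cv2.projectPoints(np.array(P,float).reshape(-1,1,3),cv2.Rodrigues(R)[0],t,K,D)[0].reshape(-1,2)
E
python3 - <<'E'
from h import *
for n in ("scene","top"):
    im,d=camera(n); cv2.imwrite(f"pics/{n}0.png",cv2.resize(im,(800,600))); np.save(f"{n}0.npy",d); cv2.imwrite(f"{n}0raw.png",im)
    for t in ["jar1_mid","jar2_mid","jar3_mid","jar4_mid","lid_knob","pump_grip","trigger","tub_floor","drawer_handle","drawer","reagent","beaker","spatula"]:
        for r in outline_of(t,n)[:4]:
            if r["conf"]<.3: continue
            P,_,_=cloud(n,d,r["region"])
            print(n,t,round(r["conf"],2),np.round(r["bbox"]),r["region"].sum(),np.round(np.median(P,0),3) if len(P) else None, np.round(np.percentile(P[:,2],97),3) if len(P) else None)
s=ctrl.get_obs(); print(s["time_s"],s["eef_pos"],s["eef_rot"])
E
```

```text
pics
scene jar1_mid 0.92 [325. 341.  17.  23.] 373 [0.66  0.47  0.044] 0.078
scene jar1_mid 0.68 [317. 291.  18.  21.] 343 [0.601 0.361 0.055] 0.088
scene jar2_mid 0.65 [316. 250.  16.  22.] 341 [0.533 0.271 0.054] 0.089
scene lid_knob 0.75 [230. 101.  51.  36.] 1616 [ 0.408 -0.328  0.013] 0.045
scene lid_knob 0.74 [131. 158.  44.  36.] 1187 [ 0.779 -0.303  0.01 ] 0.035
scene lid_knob 0.69 [355. 200.  58.  52.] 2516 [0.329 0.2   0.011] 0.042
scene pump_grip 0.69 [226. 171. 125. 100.] 6341 [ 0.589 -0.09   0.026] 0.148
scene trigger 0.55 [187. 145.  13.  24.] 199 [ 0.648 -0.16   0.135] 0.177
scene tub_floor 0.96 [225. 171. 129.  93.] 6439 [ 0.588 -0.09   0.025] 0.147
scene tub_floor 0.54 [168. 111.  20.  30.] 581 [ 0.601 -0.356  0.065] 0.093
scene drawer_handle 0.86 [320. 269.  91. 100.] 4297 [0.532 0.312 0.015] 0.066
scene drawer_handle 0.32 [230.  98.  52.  41.] 1644 [ 0.408 -0.328  0.013] 0.045
scene drawer 0.65 [320. 272.  94. 100.] 4320 [0.531 0.314 0.015] 0.066
scene reagent 0.7 [315. 293.  22.  24.] 359 [0.6   0.36  0.055] 0.088
scene reagent 0.62 [211. 235.  20.  40.] 688 [0.73
[... 711 characters left out ...]
81 -0.083  0.014] 0.132
top trigger 0.52 [327. 165.  14.  12.] 76 [ 0.645 -0.159  0.147] 0.175
top trigger 0.39 [162. 200.  77.  74.] 3616 [0.556 0.307 0.013] 0.065
top tub_floor 0.8 [301. 190. 102.  91.] 5785 [ 0.582 -0.083  0.014] 0.134
top drawer_handle 0.61 [161. 198.  74.  71.] 3584 [0.556 0.307 0.013] 0.064
top drawer 0.91 [164. 201.  73.  74.] 3558 [0.556 0.307 0.013] 0.064
top reagent 0.92 [243. 140.  23.  20.] 422 [0.716 0.078 0.088] 0.131
top beaker 0.62 [391. 185.  34.  28.] 557 [ 0.602 -0.375  0.052] 0.091
top spatula 0.76 [258. 256.  28.  52.] 828 [0.363 0.021 0.004] 0.021
1.4 [ 0.20997741 -0.53532645  0.23130341] [ 1.76773344e-05  9.82585700e-01  1.85809963e-01 -9.19004540e-06]
```

View pics/scene0.png

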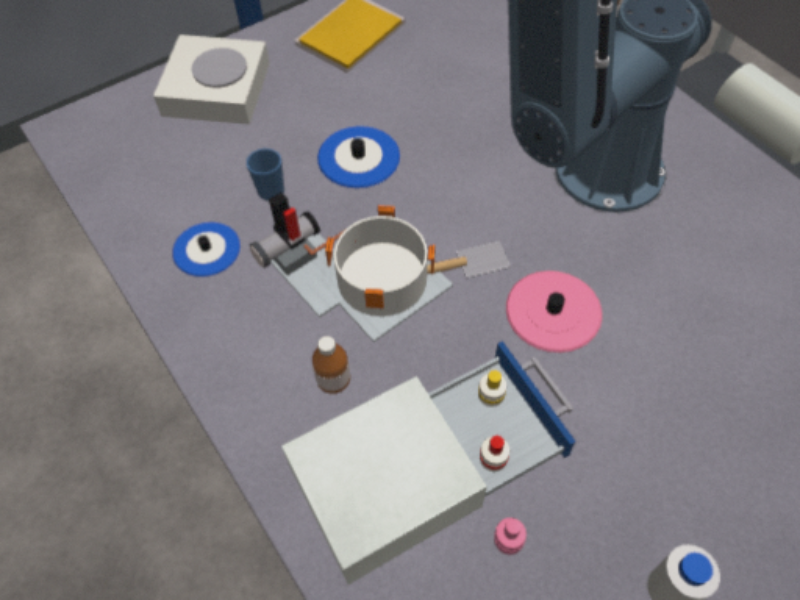

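View pics/top0.png

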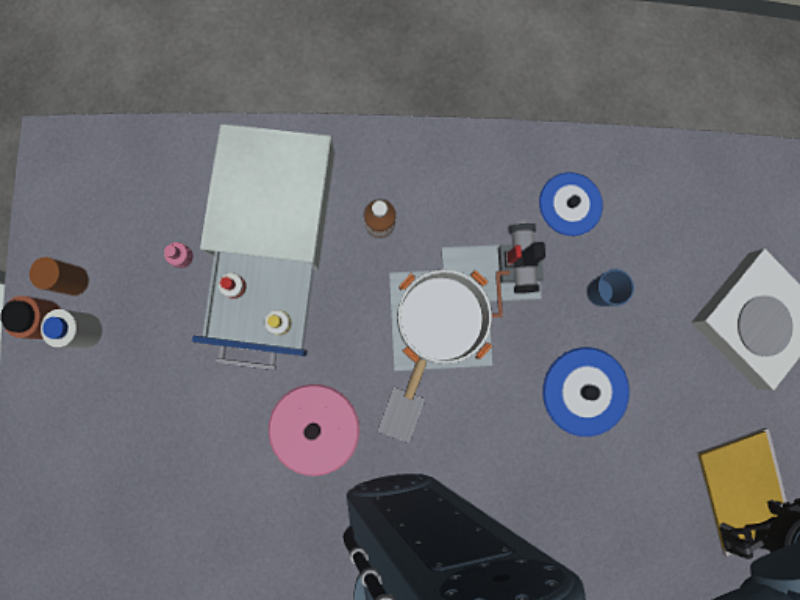

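The scene image shows two jars in the drawer, yellow at (493,387) and red at (495,452). The larger blue lid is at (358,155). The pink lid, the pink jar and the small blue lid are decoys. The top view agrees, with the tub at (444,318) and the pump with its grip at (525,255). Next I measure these more finely.

```bash
cat > meas.py <<'E'
from h import *
from scipy.optimize import least_squares
def circ(P,r=None):
    f=lambda p: np.hypot(P[:,0]-p[0],P[:,1]-p[1])-(p[2] if r is None else r)
    s=least_squares(f,[*np.median(P[:,:2],0),.05 if r is None else r],loss="soft_l1",f_scale=.002); return s.x
def capcen(n,im,d,near,z0,z1,rad=.02):
    P,u,v=cloud(n,d); m=(np.hypot(P[:,0]-near[0],P[:,1]-near[1])<rad)&(P[:,2]>z0)&(P[:,2]<z1)
    return P[m],im[v[m],u[m]]
E
python3 - <<'E'
from meas import *
for n in ("scene","top"):
    im=cv2.imread(f"{n}0raw.png"); d=np.load(f"{n}0.npy")
    for nm,c,z0,z1,r in [("red",(.597,.355),.081,.1,.025),("yel",(.53,.266),.081,.1,.025),("knob",(.405,-.33),.038,.06,.03)]:
        P,col=capcen(n,im,d,c,z0,z1,r)
        if len(P): print(n,nm,len(P),"mid",np.round((P[:,:2].min(0)+P[:,:2].max(0))/2,4),"med",np.round(np.median(P,0),4),np.round(np.ptp(P,axis=0),3))
    P,u,v=cloud(n,d)
    q=(np.hypot(P[:,0]-.405,P[:,1]+.33)<.12)&(P[:,2]>.004)&(P[:,2]<.016); c=im[v[q],u[q]].astype(int)
    Q=P[q]; H=cv2.convexHull((Q[:,:2]*1e4).astype(np.float32)).reshape(-1,2)/1e4; print(n,"lid",circ(np.c_[H,0*H[:,0]],None),np.median(Q[:,2]))
    q=(np.hypot(P[:,0]-.582,P[:,1]+.085)<.1)&(P[:,2]>.087)&(P[:,2]<.097); print(n,"tub rim",q.sum(),circ(P[q]), "r.0825",circ(P[q],.0825))
    q=(np.hypot(P[:,0]-.582,P[:,1]+.085)<.12)&(P[:,2]>.099)&(P[:,2]<.115)
    for w in P[q][::6]: pass
    Q=P[q]; 
    if len(Q): print("clips ang",np.sort(np.round(np.degrees(np.arctan2(Q[:,1]+.085,Q[:,0]-.582))))[::4])
    q=(abs(P[:,0]-.645)<.06)&(abs(P[:,1]+.18)<.07)&(P[:,2]>.13); Q=P[q]; C=im[v[q],u[q]].astype(int)
    red=(C[:,2]>110)&(C[:,1]<70); blk=C.max(1)<60
    for nm,m in (("trig",red),("grip",blk)):
        T=Q[m]
        if len(T):
            zt=np.percentile(T[:,2],95); S=T[T[:,2]>zt-.006]
            print(n,nm,m.sum(),"ztop",round(zt,4),"topmed",np.round(np.median(S,0),4),"min",np.round(S.min(0),3),"max",np.round(S.max(0),3),"all",np.round(T.min(0),3),np.round(T.max(0),3))
    q=(abs(P[:,0]-.5)<.15)&(abs(P[:,1]-.3)<.16)&(P[:,2]>.04)&(P[:,2]<.075); Q=P[q]; C=im[v[q],u[q]].astype(int)
    b=(C[:,0]>C[:,2]+40)&(Q[:,2]>.052); B=Q[b]; 
    mn,ev=np.linalg.eigh(np.cov(B[:,:2].T)); print(n,"front",B[:,:2].mean(0),B[:,2].max(),"dir",ev[:,1],"len",np.ptp(B[:,:2]@ev[:,1]))
    q=(abs(P[:,0]-.43)<.12)&(abs(P[:,1]-.3)<.13)&(P[:,2]>.03)&(P[:,2]<.066)
    Q=P[q]; C=im[v[q],u[q]].astype(int); g=(abs(C[:,0]-C[:,2])<25); nr=ev[:,0]*np.sign(ev[0,0]); s=(Q[:,:2]-B[:,:2].mean(0))@nr
    h=g&(s<-.02)&(s>-.06)&(abs((Q[:,:2]-B[:,:2].mean(0))@ev[:,1])<.06); print("handle",h.sum(),Q[h].mean(0) if h.any() else None)
E
```

```text
scene red 73 mid [0.5933 0.3536] med [0.5938 0.3552 0.0858] [0.023 0.023 0.012]
scene yel 62 mid [0.5255 0.2641] med [0.5258 0.2641 0.0877] [0.022 0.023 0.011]
scene knob 68 mid [ 0.4026 -0.3347] med [ 0.4046 -0.3338  0.0467] [0.031 0.031 0.015]
scene lid [ 0.40488345 -0.32991189  0.11873173] 0.0109547304700578
scene tub rim 187 [ 0.54150269 -0.0461215   0.0812826 ] r.0825 [ 0.54043513 -0.044912    0.0825    ]
clips ang [-171. -169. -168. -167. -166. -165. -164. -163. -162. -161. -160. -159.
 -157.  -63.  -61.  -56.  -52.  -51.  -50.  -49.  -48.  -47.  -45.  -45.
  -41.  -37.  -29.  -25.  -20.  -17.  -16.   -9.   74.   75.   76.   77.
   78.   79.   80.   82.   82.   83.   85.   88.]
scene trig 27 ztop 0.1781 topmed [ 0.6494 -0.1599  0.175 ] min [ 0.641 -0.168  0.172] max [ 0.657 -0.158  0.179] all [ 0.638 -0.172  0.131] [ 0.657 -0.158  0.179]
scene grip 151 ztop 0.1788 topmed [ 0.6516 -0.1974  0.1757] min [ 0.638 -0.211  0.173] max [ 0.665 -0.188  0.181] all [ 0.637 -0.211  0.13 ] [ 0.665 -0.184  0.181]
scene front [0.48077743 0.32067654] 0.07116152846800923 dir [0.103823   0.994595
[... 515 characters left out ...]
-167. -166. -165. -164. -163. -162. -160. -159.
 -157. -155.  -61.  -56.  -54.  -51.  -49.  -47.  -44.  -41.  -37.  -33.
  -29.  -25.  -22.  -19.  -15.   74.   75.   76.   78.   79.   80.   81.
   82.   83.   85.   86.   87.]
top trig 25 ztop 0.1753 topmed [ 0.6473 -0.1628  0.1724] min [ 0.637 -0.167  0.169] max [ 0.657 -0.158  0.176] all [ 0.637 -0.167  0.166] [ 0.657 -0.158  0.176]
top grip 128 ztop 0.1754 topmed [ 0.6496 -0.1958  0.1731] min [ 0.633 -0.207  0.17 ] max [ 0.663 -0.185  0.176] all [ 0.633 -0.208  0.13 ] [ 0.663 -0.157  0.176]
top front [0.47873481 0.31627468] 0.06928088480870341 dir [0.09903117 0.99508433] len 0.20769321116148648
handle 130 [0.44638902 0.31680683 0.05809805]
```

```bash
python3 - <<'E'
from meas import *
for n in ("scene","top"):
    im=cv2.imread(f"{n}0raw.png"); d=np.load(f"{n}0.npy"); P,u,v=cloud(n,d)
    c=np.array([.541,-.046])
    for i in range(4):
        r=np.hypot(P[:,0]-c[0],P[:,1]-c[1]); q=(abs(r-.0825)<.012)&(P[:,2]>.084)&(P[:,2]<.097); f=circ(P[q]); c=f[:2]
    print(n,"rim",q.sum(),f,circ(P[q],.0825),P[q][:,2].mean())
    r=np.hypot(P[:,0]-c[0],P[:,1]-c[1])
    C=im[v,u].astype(int); o=(C[:,2]>150)&(C[:,0]<80)&(C[:,1]<150)&(r<.125)&(r>.08)&(P[:,2]>.085); Q=P[o]
    a=np.degrees(np.arctan2(Q[:,1]-c[1],Q[:,0]-c[0]))
    for k in (45,135,-135,-45):
        m=abs((a-k+180)%360-180)<40
        if m.any(): print(k,m.sum(),np.median(a[m]),np.median(r[o][m]),Q[m][:,2].max())
    q=(r<.05); print("floor z",np.median(P[q][:,2]))
E
```

```text
scene rim 420 [ 0.54037735 -0.04452002  0.08231627] [ 0.54038683 -0.04451715  0.0825    ] 0.09070652851339368
45 25 47.69771631080812 0.09175788362363077 0.11215763715860096
135 33 139.6882055780369 0.09232189829036112 0.11202067807273053
-135 31 -131.10891996787453 0.09392376651829432 0.11209006370637059
-45 34 -43.17831364973583 0.09251437830526855 0.11160281819727755
floor z 0.014947329352143254
top rim 361 [ 0.54000927 -0.04499483  0.08206958] [ 0.54000307 -0.04496382  0.0825    ] 0.09093411948520648
45 24 50.002787491359925 0.08927490835181098 0.11007580744830243
135 29 138.29135673355754 0.09314834111387078 0.11267698797749266
-135 27 -130.53944519611056 0.09422478335308748 0.11050973109074876
-45 23 -40.33943685809906 0.09037183742374628 0.11237843408558396
floor z 0.013871505121584145
```

```bash
cat > go.py <<'E'
from h import *
def plan(x,y,z,a=None):
    s=ctrl.get_obs(); p=np.array(s["eef_pos"]); w,qx,qy,qz=s["eef_rot"]; 
    a0=2*np.arctan2(qy,qx); d=np.array([x,y,z])-p
    c,si=np.cos(a0),np.sin(a0); t=np.array([d[0]*c+d[1]*si,d[0]*si-d[1]*c,-d[2]])*1e3
    turn=0 if a is None else (a0-a+np.pi)%(2*np.pi)-np.pi
    print("t",round(s["time_s"],1),"at",np.round(p,4),"a0",round(a0,3),"shift",np.round(t,1),"len",round(np.linalg.norm(t)),"turn",round(turn,3),"tilt",np.round([w,qz],4),"q6",round(s["q"][5],2),"open",round(s["opening"],3),"F",np.round(s["wrist_force"],1))
import sys
if __name__=="__main__": plan(*map(float,sys.argv[1:]))
E
python3 go.py .5258 .264 .2 0
```

```text
t 1.4 at [ 0.21   -0.5353  0.2313] a0 0.374 shift [ 585.9 -628.8   31.3] len 860 turn 0.374 tilt [ 0. -0.] q6 -0.21 open 1.007 F [-0.1 -1.1  0.4]
```

Emit:
move_arm(
  series=[
    [[1,28,-30,0,0.04],[1,56,-60,0,0.08],[1,84,-90,0,0.12],[1,112,-120,0,0.16],[1,140,-150,0,0.2],[1,168,-180,0,0.24],[1,196,-210,0,0.28],[1,224,-240,0,0.32],[1,252,-270,0,0.36],[1,265,-285,0,0.374]],
  ],
)

```text
time_s: 2.23
eef_pos: [0.3533, -0.1696, 0.2315]
eef_rot: [-0.0, 1.0, -0.0, 0.001]
wrist_force: [0.2, -0.4, -0.5]
opening: 0.997
grasp_force: 0.0
```

```bash
python3 go.py .5258 .264 .2 0
```

```text
t 2.2 at [ 0.3533 -0.1696  0.2315] a0 -0.0 shift [ 172.4 -433.6   31.5] len 468 turn -0.0 tilt [-0.0004  0.0006] q6 0.82 open 0.997 F [ 0.2 -0.4 -0.5]
```

Emit:
move_arm(
  series=[
    [[1,15,-38,0,0],[1,30,-76,0,0],[1,45,-114,0,0],[1,60,-152,0,0],[1,75,-190,0,0],[1,90,-228,0,0],[1,105,-266,0,0],[1,120,-304,0,0],[1,135,-342,0,0],[1,150,-380,0,0]],
  ],
)

```text
time_s: 3.07
eef_pos: [0.5031, 0.2091, 0.2314]
eef_rot: [-0.0, 1.0, 0.0, 0.0]
wrist_force: [1.0, -0.1, 0.6]
opening: 1.0
grasp_force: 0.0
```

Emit:
move_arm(
  series=[
    [[1,11,-27,0,0],[1,22,-53,30,0],[1,22,-53,60,0],[1,22,-53,70,0],[1,22,-53,70,0],[1,22,-53,70,0],[1,22,-53,70,0],[1,22,-53,70,0],[1,22,-53,70,0],[1,22,-53,70,0]],
  ],
)

```text
time_s: 3.9
eef_pos: [0.5255, 0.2595, 0.1628]
eef_rot: [-0.0, 1.0, -0.0, 0.001]
wrist_force: [0.1, -0.3, -0.1]
opening: 1.001
grasp_force: 0.0
```

```bash
python3 - <<'E'
from meas import *
for n in ("scene","top"):
    im,d=camera(n); cv2.imwrite(f"pics/{n}1.png",cv2.resize(im[100:300,90:390] if n=="top" else im[150:350,200:440],None,fx=2.5,fy=2.5))
    for nm,c in [("red",(.593,.3545)),("yel",(.5258,.264))]:
        P,col=capcen(n,im,d,c,.081,.095,.025)
        if len(P): print(n,nm,len(P),"mid",np.round((P[:,:2].min(0)+P[:,:2].max(0))/2,4),"med",np.round(np.median(P,0),4),np.round(np.ptp(P,axis=0),3))
from go import plan; plan(.5258,.264,.059,0)
E
```

```text
scene red 69 mid [0.5925 0.3543] med [0.5934 0.3547 0.0863] [0.022 0.021 0.01 ]
scene yel 64 mid [0.5245 0.2642] med [0.526  0.2645 0.0864] [0.022 0.023 0.009]
t 4.0 at [0.5251 0.2596 0.1621] a0 -0.001 shift [  0.7  -4.4 103.1] len 103 turn -0.001 tilt [-0.0002  0.0006] q6 1.83 open 1.002 F [-1.1 -0.7 -0.2]
```

Emit:
move_arm(
  series=[
    [[1,0,-4,30,0],[1,0,-4,60,0],[1,0,-4,90,0],[1,0,-4,102,0],[1,0,-4,102,0],[0.1,0,-4,102,0],[0.1,0,-4,102,0],[0.1,0,-4,102,0],[0.1,0,-4,102,0],[0.1,0,-4,102,0]],
  ],
)

```text
time_s: 4.83
eef_pos: [0.5256, 0.264, 0.0607]
eef_rot: [-0.0, 1.0, -0.0, 0.001]
wrist_force: [-0.1, -0.1, 0.6]
opening: 0.3
grasp_force: 0.0
```

```bash
python3 go.py .51 -.0447 .2 0
```

```text
t 4.8 at [0.5256 0.264  0.0607] a0 -0.0 shift [ -15.5  308.7 -139.3] len 339 turn -0.0 tilt [-0.0003  0.0011] q6 1.83 open 0.3 F [-0.1 -0.1  0.6]
```

Emit:
move_arm(
  series=[
    [[0.1,0,0,0,0],[0.1,0,0,0,0],[0.1,0,0,0,0],[0.1,0,0,-15,0],[0.1,0,0,-40,0],[0.1,0,0,-70,0],[0.1,0,0,-100,0],[0.1,0,0,-130,0],[0.1,0,0,-140,0],[0.1,0,0,-140,0]],
  ],
)

```text
time_s: 5.67
eef_pos: [0.5267, 0.2644, 0.2028]
eef_rot: [-0.001, 1.0, -0.0, 0.003]
wrist_force: [-0.8, -0.7, -1.9]
opening: 0.246
grasp_force: 58.7
```

Emit:
move_arm(
  series=[
    [[0.1,-1,30,0,0],[0.1,-3,65,0,0],[0.1,-5,100,0,0],[0.1,-7,140,0,0],[0.1,-9,180,0,0],[0.1,-11,220,0,0],[0.1,-13,260,0,0],[0.1,-15,290,0,0],[0.1,-15,309,0,0],[0.1,-15,309,0,0]],
  ],
)

```text
time_s: 6.5
eef_pos: [0.5083, -0.0486, 0.1969]
eef_rot: [0.0, 1.0, -0.002, -0.002]
wrist_force: [0.5, 0.4, -2.0]
opening: 0.252
grasp_force: 59.0
```

```bash
python3 - <<'E'
from meas import *
from go import plan
n="scene"; im,d=camera(n); cv2.imwrite("pics/s2.png",cv2.resize(im[60:300,100:400],None,fx=2.5,fy=2.5))
plan(.51,-.0447,.064,0)
E
```

```text
t 6.5 at [ 0.5084 -0.0467  0.197 ] a0 -0.004 shift [  1.6  -2.  133. ] len 133 turn -0.004 tilt [-0.0005 -0.0017] q6 1.25 open 0.248 F [-0.5  0.2 -1. ]
```

View pics/s2.png

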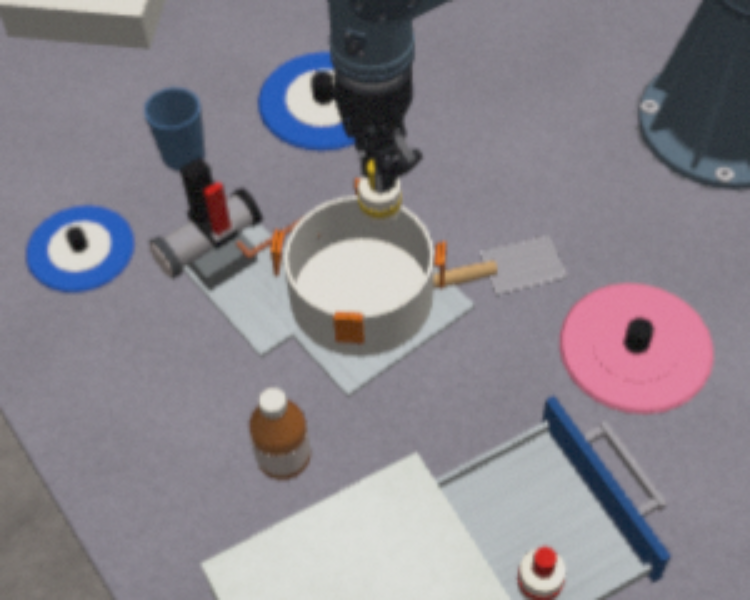

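The yellow jar is held over the tub at (375,190), and the red jar is still in the drawer at (543,565). I lower it and release.

Emit:
move_arm(
  series=[
    [[0.1,1,-2,35,0],[0.1,1,-2,70,0],[0.1,1,-2,100,0],[0.1,1,-2,120,0],[0.1,1,-2,129,0],[0.1,1,-2,133,0],[0.1,1,-2,133,0],[0.1,1,-2,133,0],[0.3,1,-2,133,0],[0.5,1,-2,133,0]],
  ],
)

```text
time_s: 7.38
eef_pos: [0.512, -0.0435, 0.0679]
eef_rot: [0.0, 1.0, -0.0, 0.002]
wrist_force: [0.3, -1.1, 0.7]
opening: 0.421
grasp_force: 0.0
```

```bash
python3 go.py .593 .3545 .2 0
```

```text
t 7.4 at [ 0.512  -0.0435  0.0679] a0 -0.0 shift [  81.  -398.1 -132.1] len 427 turn -0.0 tilt [0.0005 0.0016] q6 1.25 open 0.421 F [ 0.3 -1.1  0.7]
```

Emit:
move_arm(
  series=[
    [[0.6,0,0,0,0],[0.65,0,0,0,0],[0.65,0,0,-20,0],[0.65,0,0,-50,0],[0.7,0,0,-80,0],[0.8,0,0,-110,0],[1,6,-30,-132,0],[1,14,-65,-132,0],[1,22,-100,-132,0],[1,30,-140,-132,0]],
  ],
)

```text
time_s: 8.22
eef_pos: [0.5415, 0.0974, 0.1997]
eef_rot: [0.0, 1.0, -0.001, 0.001]
wrist_force: [1.1, 0.3, 0.0]
opening: 0.999
grasp_force: 0.0
```

Emit:
move_arm(
  series=[
    [[1,8,-38,0,0],[1,16,-76,0,0],[1,24,-114,0,0],[1,32,-152,0,0],[1,40,-190,0,0],[1,48,-228,0,0],[1,51,-258,0,0],[1,51,-258,20,0],[1,51,-258,40,0],[1,51,-258,40,0]],
  ],
)

```text
time_s: 9.05
eef_pos: [0.589, 0.3545, 0.1535]
eef_rot: [0.001, 1.0, 0.001, -0.003]
wrist_force: [-1.6, -1.0, -0.6]
opening: 1.005
grasp_force: 0.0
```

```bash
python3 - <<'E'
from meas import *
from go import plan
for n in ("scene","top"):
    im,d=camera(n); cv2.imwrite(f"pics/{n}3.png",cv2.resize(im[60:300,100:400],None,fx=2.5,fy=2.5))
    for nm,c,z0,z1 in [("red",(.593,.3545),.081,.095),("yel",(.51,-.0447),.076,.1),("knob",(.404,-.334),.038,.06)]:
        P,col=capcen(n,im,d,c,z0,z1,.03)
        if len(P): print(n,nm,len(P),"mid",np.round((P[:,:2].min(0)+P[:,:2].max(0))/2,4),"med",np.round(np.median(P,0),4),np.round(np.ptp(P,axis=0),3))
plan(.593,.3545,.059,0)
E
```

```text
scene red 70 mid [0.5931 0.3548] med [0.5938 0.3548 0.0865] [0.022 0.023 0.01 ]
scene yel 60 mid [ 0.5109 -0.0429] med [ 0.5128 -0.0401  0.087 ] [0.022 0.026 0.017]
scene knob 67 mid [ 0.403  -0.3364] med [ 0.4041 -0.3327  0.0479] [0.03  0.032 0.016]
top red 18 mid [0.5886 0.3553] med [0.588  0.3523 0.0858] [0.011 0.017 0.008]
top yel 52 mid [ 0.5115 -0.0424] med [ 0.5113 -0.0423  0.0879] [0.023 0.023 0.014]
top knob 86 mid [ 0.4042 -0.335 ] med [ 0.4029 -0.3341  0.046 ] [0.027 0.03  0.012]
t 9.2 at [0.5911 0.3544 0.1576] a0 -0.0 shift [ 1.9 -0.1 98.6] len 99 turn -0.0 tilt [ 0.0004 -0.001 ] q6 1.94 open 1.001 F [ 0.5 -0.1  0.6]
```

View pics/scene3.png

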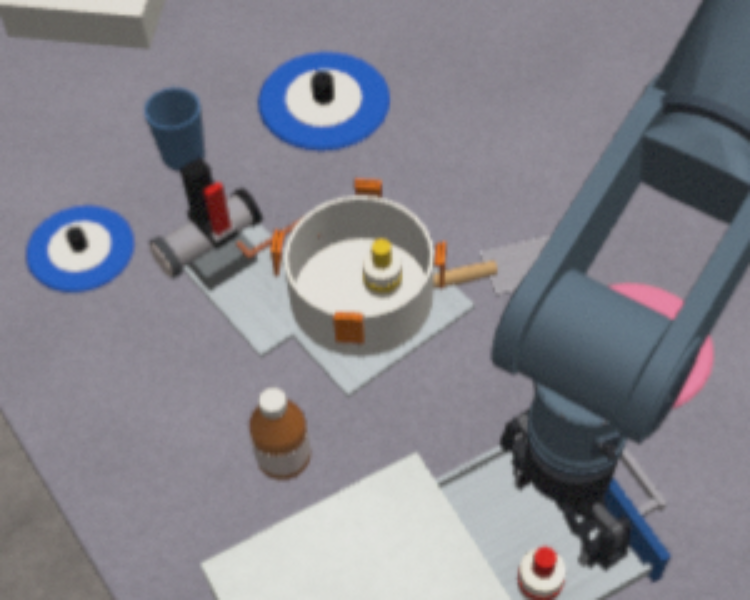

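The yellow jar stands upright in the tub at (382,265), and the red jar is under the gripper at (543,565). I pick the red one.

Emit:
move_arm(
  series=[
    [[1,2,0,30,0],[1,2,0,60,0],[1,2,0,88,0],[1,2,0,97,0],[0.1,2,0,97,0],[0.1,2,0,97,0],[0.1,2,0,97,0],[0.1,2,0,97,0],[0.1,2,0,97,0],[0.1,2,0,97,0]],
  ],
)

```text
time_s: 9.98
eef_pos: [0.595, 0.3551, 0.0636]
eef_rot: [-0.0, 1.0, -0.0, 0.002]
wrist_force: [-0.3, -1.9, 6.5]
opening: 0.247
grasp_force: 58.5
```

Emit:
move_arm(
  series=[
    [[0.1,0,0,0,0],[0.1,0,0,0,0],[0.1,0,0,0,0],[0.1,0,0,-15,0],[0.1,0,0,-40,0],[0.1,0,0,-70,0],[0.1,0,0,-100,0],[0.1,0,0,-130,0],[0.1,0,0,-140,0],[0.1,0,0,-140,0]],
  ],
)

```text
time_s: 10.82
eef_pos: [0.5957, 0.3557, 0.2062]
eef_rot: [-0.001, 1.0, 0.0, 0.004]
wrist_force: [0.3, 0.5, -1.7]
opening: 0.244
grasp_force: 58.9
```

```bash
python3 go.py .571 -.0447 .2 0
```

```text
t 10.8 at [0.5957 0.3557 0.2062] a0 0.0 shift [-24.7 400.4   6.2] len 401 turn 0.0 tilt [-0.0014  0.0036] q6 1.94 open 0.244 F [ 0.3  0.5 -1.7]
```

Emit:
move_arm(
  series=[
    [[0.1,-1,25,0,0],[0.1,-3,60,0,0],[0.1,-6,100,0,0],[0.1,-8,140,0,0],[0.1,-11,180,0,0],[0.1,-13,220,0,0],[0.1,-16,260,0,0],[0.1,-19,300,0,0],[0.1,-22,340,0,0],[0.1,-23,370,0,0]],
  ],
)

```text
time_s: 11.65
eef_pos: [0.5686, -0.0179, 0.1988]
eef_rot: [-0.0, 1.0, -0.001, -0.002]
wrist_force: [-0.3, 0.8, -1.0]
opening: 0.245
grasp_force: 59.0
```

Emit:
move_arm(
  series=[
    [[0.1,-1,20,0,0],[0.1,-1,30,0,0],[0.1,-1,30,0,0],[0.1,-1,30,0,0],[0.1,-1,30,0,0],[0.1,-1,30,20,0],[0.1,-1,30,40,0],[0.1,-1,30,50,0],[0.1,-1,30,50,0],[0.1,-1,30,50,0]],
  ],
)

```text
time_s: 12.48
eef_pos: [0.5693, -0.0441, 0.1509]
eef_rot: [-0.0, 1.0, 0.001, -0.001]
wrist_force: [1.1, -0.3, -0.8]
opening: 0.244
grasp_force: 59.0
```

```bash
python3 go.py .571 -.0447 .066 0
```

```text
t 12.5 at [ 0.5693 -0.0441  0.1509] a0 0.001 shift [ 1.7  0.6 84.9] len 85 turn 0.001 tilt [-0.0003 -0.0007] q6 1.28 open 0.244 F [ 1.1 -0.3 -0.8]
```

Emit:
move_arm(
  series=[
    [[0.1,3,0,30,0],[0.1,3,0,60,0],[0.1,3,0,75,0],[0.1,3,0,82,0],[0.1,3,0,84,0],[0.1,3,0,84,0],[0.1,3,0,84,0],[0.3,3,0,84,0],[0.5,3,0,84,0],[0.65,3,0,84,0]],
  ],
)

```text
time_s: 13.32
eef_pos: [0.5735, -0.0455, 0.0685]
eef_rot: [0.0, 1.0, -0.0, 0.001]
wrist_force: [0.1, -0.2, -0.1]
opening: 0.572
grasp_force: 0.0
```

```bash
python3 go.py .404 -.3345 .2 0
```

```text
t 13.3 at [ 0.5735 -0.0455  0.0685] a0 -0.0 shift [-169.4  289.  -131.5] len 360 turn -0.0 tilt [0.0003 0.001 ] q6 1.29 open 0.572 F [ 0.1 -0.2 -0.1]
```

Emit:
move_arm(
  series=[
    [[0.65,0,0,0,0],[0.65,0,0,-30,0],[0.65,0,0,-60,0],[0.65,0,0,-90,0],[0.8,0,0,-120,0],[1,-10,20,-132,0],[1,-28,48,-132,0],[1,-46,78,-132,0],[1,-64,109,-132,0],[1,-82,140,-132,0]],
  ],
)

```text
time_s: 14.15
eef_pos: [0.4898, -0.1862, 0.1998]
eef_rot: [0.0, 1.0, 0.0, 0.0]
wrist_force: [0.4, -1.1, 0.4]
opening: 0.999
grasp_force: 0.0
```

Emit:
move_arm(
  series=[
    [[1,-20,34,0,0],[1,-40,68,0,0],[1,-60,102,0,0],[1,-80,136,0,0],[1,-88,149,0,0],[1,-88,149,30,0],[1,-88,149,60,0],[1,-88,149,80,0],[1,-88,149,80,0],[1,-88,149,80,0]],
  ],
)

```text
time_s: 14.98
eef_pos: [0.4021, -0.3337, 0.1188]
eef_rot: [-0.001, 1.0, -0.0, -0.001]
wrist_force: [1.2, -0.0, 0.3]
opening: 0.997
grasp_force: 0.0
```

```bash
python3 - <<'E'
from meas import *
from go import plan
for n in ("scene","top"):
    im,d=camera(n); cv2.imwrite(f"pics/{n}4.png",cv2.resize(im[60:300,100:400],None,fx=2.5,fy=2.5))
    for nm,c,z0,z1 in [("red",(.573,-.0447),.076,.1),("yel",(.511,-.0427),.076,.1),("knob",(.404,-.334),.038,.06)]:
        P,col=capcen(n,im,d,c,z0,z1,.03)
        if len(P): print(n,nm,len(P),"mid",np.round((P[:,:2].min(0)+P[:,:2].max(0))/2,4),"med",np.round(np.median(P,0),4),np.round(np.ptp(P,axis=0),3))
plan(.404,-.334,.017,0)
E
```

```text
scene red 57 mid [ 0.5734 -0.045 ] med [ 0.5744 -0.0433  0.088 ] [0.022 0.023 0.016]
scene yel 58 mid [ 0.5112 -0.0426] med [ 0.5118 -0.0413  0.0882] [0.024 0.021 0.017]
scene knob 63 mid [ 0.402  -0.3355] med [ 0.4031 -0.3342  0.047 ] [0.027 0.031 0.018]
top red 53 mid [ 0.5726 -0.0449] med [ 0.5713 -0.0444  0.0883] [0.02  0.022 0.016]
top yel 53 mid [ 0.5114 -0.0428] med [ 0.5113 -0.0421  0.0877] [0.023 0.023 0.015]
top knob 20 mid [ 0.4145 -0.3332] med [ 0.4145 -0.3326  0.046 ] [0.006 0.022 0.011]
t 15.1 at [ 0.4034 -0.3351  0.121 ] a0 0.0 shift [  0.6  -1.1 104. ] len 104 turn 0.0 tilt [0.001  0.0008] q6 0.65 open 1.001 F [ 0.  -0.6  0.5]
```

View pics/scene4.png

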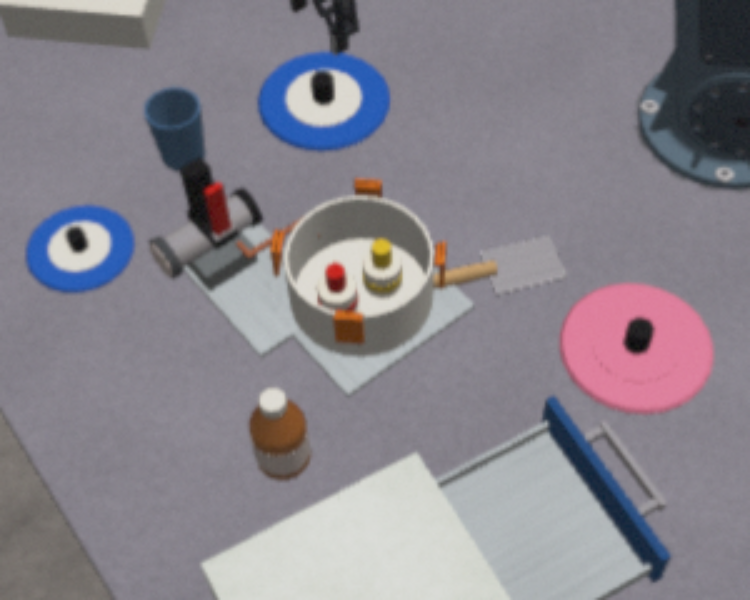

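Both jars stand in the tub, red at (337,285) and yellow at (382,265), and the drawer is empty. The lid is unmoved at (323,98).

Emit:
move_arm(
  series=[
    [[1,0,-1,30,0],[1,0,-1,60,0],[1,0,-1,90,0],[1,0,-1,103,0],[1,0,-1,103,0],[0.1,0,-1,103,0],[0.1,0,-1,103,0],[0.1,0,-1,103,0],[0.1,0,-1,103,0],[0.1,0,-1,103,0]],
  ],
)

```text
time_s: 15.92
eef_pos: [0.4035, -0.3345, 0.0181]
eef_rot: [0.001, 1.0, -0.0, 0.001]
wrist_force: [-1.1, 0.5, 9.2]
opening: 0.334
grasp_force: 58.5
```

Emit:
move_arm(
  series=[
    [[0.1,0,0,0,0],[0.1,0,0,0,0],[0.1,0,0,0,0],[0.1,0,0,-15,0],[0.1,0,0,-40,0],[0.1,0,0,-75,0],[0.1,0,0,-110,0],[0.1,0,0,-145,0],[0.1,0,0,-180,0],[0.1,0,0,-180,0]],
  ],
)

```text
time_s: 16.75
eef_pos: [0.4054, -0.3366, 0.2046]
eef_rot: [0.005, 1.0, 0.0, 0.004]
wrist_force: [1.6, -1.0, -1.0]
opening: 0.333
grasp_force: 59.4
```

```bash
python3 go.py .5402 -.0447 .19 0
```

```text
t 16.8 at [ 0.4054 -0.3366  0.2046] a0 0.0 shift [ 134.9 -291.9   14.6] len 322 turn 0.0 tilt [0.0053 0.0041] q6 0.65 open 0.333 F [ 1.6 -1.  -1. ]
```

Emit:
move_arm(
  series=[
    [[0.1,8,-18,0,0],[0.1,22,-48,0,0],[0.1,38,-82,0,0],[0.1,54,-116,0,0],[0.1,70,-150,0,0],[0.1,86,-184,0,0],[0.1,102,-218,0,0],[0.1,118,-252,0,0],[0.1,130,-280,0,0],[0.1,135,-291,0,0]],
  ],
)

```text
time_s: 17.58
eef_pos: [0.5383, -0.0384, 0.1961]
eef_rot: [-0.001, 1.0, 0.001, 0.0]
wrist_force: [-0.4, 0.4, -1.1]
opening: 0.331
grasp_force: 59.6
```

Emit:
move_arm(
  series=[
    [[0.1,0,0,0,0],[0.1,0,0,0,0],[0.1,0,0,0,0],[0.1,0,0,10,0],[0.1,0,0,25,0],[0.1,0,0,40,0],[0.1,0,0,40,0],[0.1,0,0,40,0],[0.1,0,0,40,0],[0.1,0,0,40,0]],
  ],
)

```text
time_s: 18.42
eef_pos: [0.5382, -0.0429, 0.1573]
eef_rot: [0.0, 1.0, -0.0, 0.001]
wrist_force: [-0.0, 0.4, -2.2]
opening: 0.335
grasp_force: 59.7
```

```bash
cat > lid.py <<'E'
from meas import *
from go import plan
import sys
tag=sys.argv[1]; z=float(sys.argv[2]) # lid top z
for n in ("scene","top"):
    im,d=camera(n); cv2.imwrite(f"pics/{n}{tag}.png",cv2.resize(im[100:260,150:350],None,fx=3.5,fy=3.5))
    P,u,v=cloud(n,d); C=im[v,u].astype(int); b=(C[:,0]>C[:,2]+50)&(np.hypot(P[:,0]-.54,P[:,1]+.045)<.12)
    Q=P[b]; 
    A=np.c_[Q[:,:2],np.ones(len(Q))]; w=np.ones(len(Q),bool)
    for i in range(5):
        k=np.linalg.lstsq(A[w],Q[w,2],rcond=None)[0]; w=abs(Q[:,2]-A@k)<.004
    pts=onplane(n,np.c_[u[b],v[b]],z); H=cv2.convexHull((pts[:,:2]*1e4).astype(np.float32)).reshape(-1,2)/1e4
    q=least_squares(lambda p:np.hypot(H[:,0]-p[0],H[:,1]-p[1])-.088,[.54,-.045],loss="soft_l1",f_scale=.001)
    print(n,b.sum(),"centre(ext r.088)",np.round(q.x,4),"rms",np.round(np.std(q.fun),4),"height at centre",round(k@[.54,-.045,1],4),"slope",np.round(k[:2],3))
plan(.5402,-.0447,.118,0)
E
python3 lid.py 5 0.145
```

```text
scene 1499 centre(ext r.088) [ 0.5366 -0.0446] rms 0.0007 height at centre 0.1502 slope [-0.003 -0.009]
top 981 centre(ext r.088) [ 0.538  -0.0422] rms 0.0008 height at centre 0.1488 slope [0.002 0.003]
t 18.5 at [ 0.5382 -0.0426  0.1573] a0 -0.0 shift [ 2.   2.1 39.3] len 39 turn -0.0 tilt [0.0003 0.0008] q6 1.27 open 0.329 F [-0.3 -0.4 -1. ]
```

Emit:
move_arm(
  series=[
    [[0.1,2.5,1.5,0,0],[0.1,2.5,1.5,0,0],[0.1,2.5,1.5,10,0],[0.1,2.5,1.5,20,0],[0.1,2.5,1.5,28,0],[0.1,2.5,1.5,33,0],[0.1,2.5,1.5,33,0],[0.1,2.5,1.5,33,0],[0.1,2.5,1.5,33,0],[0.1,2.5,1.5,33,0]],
  ],
)

```text
time_s: 19.35
eef_pos: [0.5399, -0.0438, 0.1229]
eef_rot: [-0.0, 1.0, -0.0, -0.0]
wrist_force: [-0.3, -0.4, -2.0]
opening: 0.329
grasp_force: 59.5
```

```bash
python3 lid.py 6 0.116
```

```text
scene 1447 centre(ext r.088) [ 0.5393 -0.0417] rms 0.0009 height at centre 0.1156 slope [-0.001  0.002]
top 925 centre(ext r.088) [ 0.5402 -0.0439] rms 0.0011 height at centre 0.1148 slope [0.003 0.001]
t 19.4 at [ 0.5401 -0.0437  0.1231] a0 -0.0 shift [0.1 1.  5.1] len 5 turn -0.0 tilt [-0.0001 -0.0001] q6 1.27 open 0.328 F [ 0.7 -0.6 -1.8]
```

View pics/scene6.png

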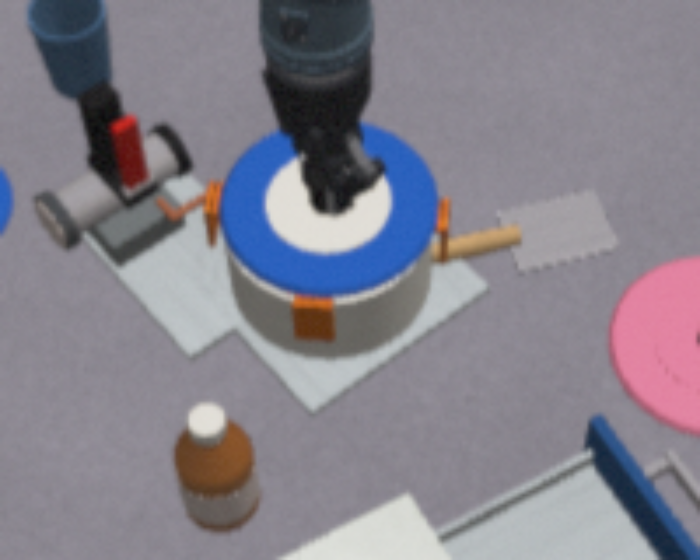

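The lid, at (330,205), is centred inside the clips just above the rim. I press it down slowly.

Emit:
move_arm(
  series=[
    [[0.1,0,1,1,0],[0.1,0,1,3,0],[0.1,0,1,5,0],[0.1,0,1,6,0],[0.1,0,1,7,0],[0.1,0,1,8,0],[0.1,0,1,9,0],[0.1,0,1,10,0],[0.1,0,1,11,0],[0.1,0,1,12,0]],
  ],
)

```text
time_s: 20.28
eef_pos: [0.5412, -0.0454, 0.1136]
eef_rot: [0.001, 1.0, -0.0, 0.001]
wrist_force: [-0.7, -0.9, 5.4]
opening: 0.335
grasp_force: 61.3
```

Emit:
move_arm(
  series=[
    [[0.1,0,0,1,0],[0.1,0,0,2,0],[0.1,0,0,3,0],[0.1,0,0,4,0],[0.1,0,0,5,0],[0.1,0,0,6,0],[0.1,0,0,6,0],[0.1,0,0,6,0],[0.1,0,0,6,0],[0.1,0,0,6,0]],
  ],
)

```text
time_s: 21.12
eef_pos: [0.5425, -0.0451, 0.1096]
eef_rot: [0.001, 1.0, -0.0, 0.002]
wrist_force: [-7.0, 3.6, 28.5]
opening: 0.334
grasp_force: 63.7
```

```bash
python3 lid.py 7 0.103
```

```text
scene 1407 centre(ext r.088) [ 0.5419 -0.0443] rms 0.0011 height at centre 0.1026 slope [ 0.    -0.002]
top 900 centre(ext r.088) [ 0.5425 -0.0444] rms 0.0012 height at centre 0.1017 slope [-0.001  0.002]
t 21.2 at [ 0.5424 -0.0451  0.1096] a0 -0.0 shift [-2.2 -0.4 -8.4] len 9 turn -0.0 tilt [0.0006 0.0024] q6 1.27 open 0.334 F [-6.9  3.6 29. ]
```

Emit:
move_arm(
  series=[
    [[0.1,0,0,-5,0],[0.3,0,0,-5,0],[0.5,0,0,-5,0],[0.6,0,0,-5,0],[0.7,0,0,-5,0],[0.8,0,0,-10,0],[1,0,0,-40,0],[1,0,0,-75,0],[1,0,0,-110,0],[1,0,0,-140,0]],
  ],
)

```text
time_s: 22.05
eef_pos: [0.5404, -0.0447, 0.2479]
eef_rot: [0.0, 1.0, -0.0, 0.001]
wrist_force: [0.3, 0.1, -0.3]
opening: 1.0
grasp_force: 0.0
```

```bash
sed -i 's/^plan.*/plan(.6496,-.189,.24,.055)/' lid.py; python3 lid.py 8 0.102
```

```text
scene 1610 centre(ext r.088) [ 0.5396 -0.0444] rms 0.0011 height at centre 0.1028 slope [-0.003 -0.003]
top 941 centre(ext r.088) [ 0.5402 -0.0447] rms 0.0013 height at centre 0.1018 slope [0.001 0.006]
t 22.1 at [ 0.5435 -0.0456  0.252 ] a0 -0.0 shift [106.1 143.4  12. ] len 179 turn -0.055 tilt [0.0016 0.0054] q6 1.27 open 0.998 F [-0.1 -0.5  0.6]
```

View pics/scene8.png

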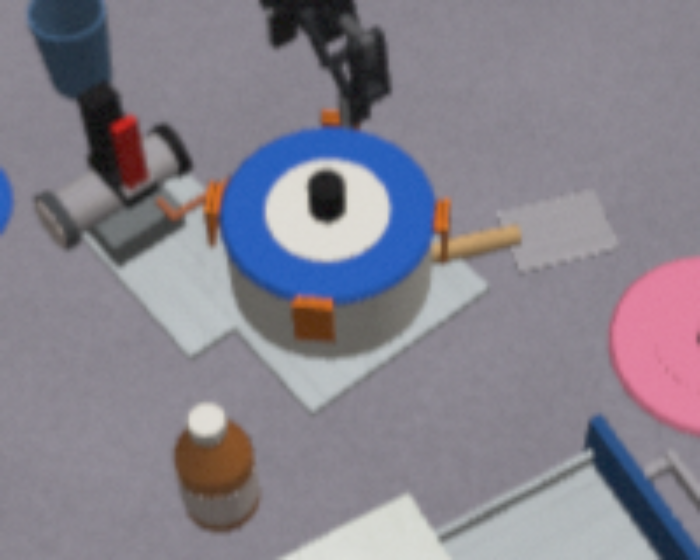

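The lid at (328,210) is down level under the clips: top at 0.102 m and centred within about 1 mm. Next is the pump, with grip and trigger at (115,130).

Emit:
move_arm(
  series=[
    [[1,20,27,0,-0.01],[1,40,54,0,-0.02],[1,60,81,0,-0.03],[1,80,108,0,-0.04],[1,100,135,0,-0.055],[1,107,143,0,-0.055],[1,107,143,20,-0.055],[1,107,143,35,-0.055],[1,107,143,35,-0.055],[1,107,143,35,-0.055]],
  ],
)

```text
time_s: 22.98
eef_pos: [0.6462, -0.1873, 0.2085]
eef_rot: [-0.001, 1.0, 0.027, -0.002]
wrist_force: [0.6, -0.1, -0.0]
opening: 1.003
grasp_force: 0.0
```

```bash
python3 go.py .6496 -.189 .134 .055
```

```text
t 23.0 at [ 0.6462 -0.1873  0.2085] a0 0.055 shift [ 3.3  1.9 74.5] len 75 turn -0.0 tilt [-0.0009 -0.0016] q6 1.06 open 1.003 F [ 0.6 -0.1 -0. ]
```

Emit:
move_arm(
  series=[
    [[1,2,1,20,0],[1,2,1,40,0],[1,2,1,60,0],[1,2,1,74,0],[1,2,1,74,0],[1,2,1,74,0],[1,2,1,74,0],[1,2,1,74,0],[1,2,1,74,0],[1,2,1,74,0]],
  ],
)

```text
time_s: 23.82
eef_pos: [0.6497, -0.1889, 0.1375]
eef_rot: [0.0, 1.0, 0.027, 0.001]
wrist_force: [-0.3, -1.0, 0.6]
opening: 1.0
grasp_force: 0.0
```

```bash
sed -i 's/^plan.*/plan(.6496,-.189,.134,.055)/' lid.py; python3 lid.py 9 0.102
```

```text
scene 1608 centre(ext r.088) [ 0.5395 -0.0445] rms 0.0012 height at centre 0.1028 slope [-0.002 -0.003]
top 1972 centre(ext r.088) [ 0.5386 -0.0441] rms 0.0005 height at centre 0.1018 slope [0. 0.]
t 23.9 at [ 0.6494 -0.1888  0.137 ] a0 0.055 shift [0.1 0.2 3. ] len 3 turn -0.0 tilt [0.0002 0.0004] q6 1.06 open 0.999 F [0.6 0.  0.5]
```

View pics/scene9.png

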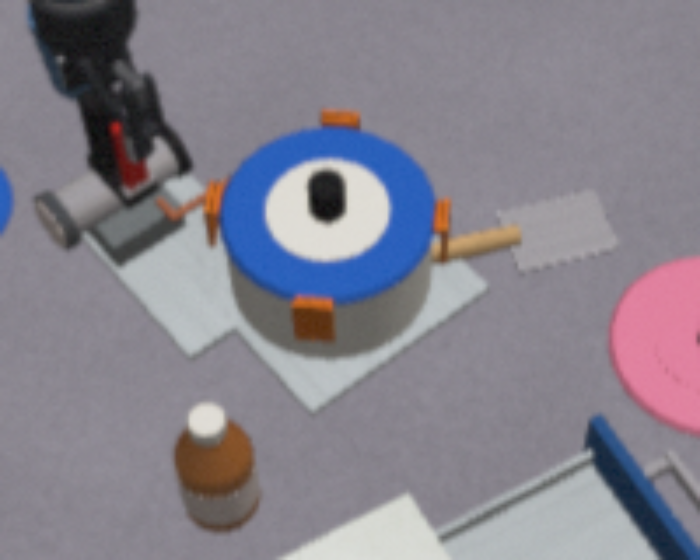

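The fingers straddle the trigger and the grip at (120,150). I squeeze.

Emit:
move_arm(
  series=[
    [[0.7,0,0,3,0],[0.3,0,0,3,0],[0,0,0,3,0],[0,0,0,3,0],[0,0,0,3,0],[0,0,0,3,0],[0,0,0,3,0],[0,0,0,3,0],[0,0,0,3,0],[0,0,0,3,0]],
  ],
)

```text
time_s: 24.75
eef_pos: [0.6494, -0.1914, 0.1345]
eef_rot: [0.002, 1.0, 0.027, 0.001]
wrist_force: [-0.8, -7.7, 4.3]
opening: 0.428
grasp_force: 59.5
```

```bash
python3 go.py .6496 -.189 .134 .055; python3 - <<'E'
from h import *
im,d=camera("scene"); cv2.imwrite("pics/sq1.png",cv2.resize(im[100:200,140:260],None,fx=5,fy=5))
E
```

```text
t 24.8 at [ 0.6494 -0.1914  0.1345] a0 0.054 shift [ 0.4 -2.4  0.5] len 2 turn -0.001 tilt [0.0018 0.0005] q6 1.06 open 0.428 F [-0.8 -7.7  4.3]
```

View pics/sq1.png

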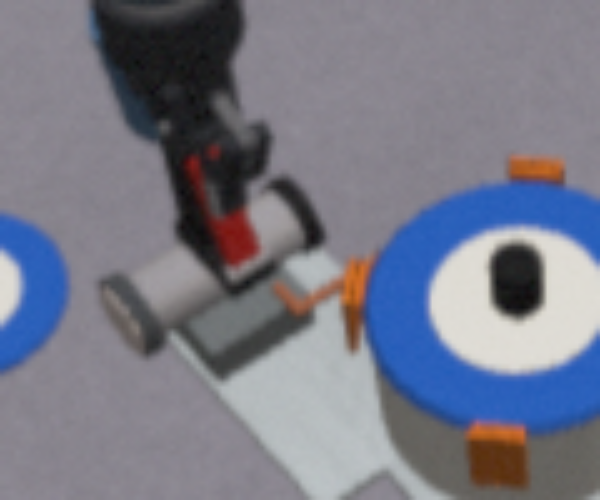

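The trigger at (220,210) is tilted against the grip. The opening of 36 mm with 59 N on the pads means a full squeeze. I release and repeat.

Emit:
move_arm(
  series=[
    [[0.6,0,0,0,0],[1,0,0,0,0],[1,0,0,0,0],[1,0,0,0,0],[1,0,0,0,0],[1,0,0,0,0],[1,0,0,0,0],[1,0,0,0,0],[1,0,0,0,0],[1,0,0,0,0]],
  ],
)

```text
time_s: 25.63
eef_pos: [0.6492, -0.1887, 0.1333]
eef_rot: [0.0, 1.0, 0.027, 0.0]
wrist_force: [-0.0, -0.5, -0.1]
opening: 0.998
grasp_force: 0.0
```

Emit:
move_arm(
  series=[
    [[0.7,0,0,0,0],[0.3,0,0,0,0],[0,0,0,0,0],[0,0,0,0,0],[0,0,0,0,0],[0,0,0,0,0],[0,0,0,0,0],[0,0,0,0,0],[0,0,0,0,0],[0,0,0,0,0]],
  ],
)

```text
time_s: 26.47
eef_pos: [0.6496, -0.1915, 0.1349]
eef_rot: [0.002, 1.0, 0.027, 0.001]
wrist_force: [-0.9, -7.7, 4.6]
opening: 0.431
grasp_force: 59.6
```

Emit:
move_arm(
  series=[
    [[0.6,0,0,0,0],[1,0,0,0,0],[1,0,0,0,0],[1,0,0,0,0],[1,0,0,0,0],[1,0,0,0,0],[1,0,0,-20,0],[1,0,0,-50,0],[1,0,0,-80,0],[1,0,0,-110,0]],
  ],
)

```text
time_s: 27.3
eef_pos: [0.6489, -0.1887, 0.2443]
eef_rot: [-0.0, 1.0, 0.027, -0.0]
wrist_force: [1.3, -1.4, 0.3]
opening: 0.999
grasp_force: 0.0
```

```bash
sed -i 's/^plan.*/plan(.43,.3245,.25,-.1)/' lid.py; python3 lid.py 10 0.102; python3 - <<'E'
from h import *
for n in ("scene","top"):
    im,d=camera(n); P,u,v=cloud(n,d); C=im[v,u].astype(int)
    q=(abs(P[:,0]-.648)<.03)&(abs(P[:,1]+.165)<.03)&(P[:,2]>.168)&(P[:,2]<.185)&(C[:,2]>110)&(C[:,1]<70); print(n,q.sum(),np.median(P[q],0))
    q=(abs(P[:,0]-.48)<.05)&(abs(P[:,1]-.32)<.15)&(P[:,2]>.052)&(C[:,0]>C[:,2]+40)&(P[:,2]<.08); B=P[q]; w,ev=np.linalg.eigh(np.cov(B[:,:2].T)); print("front",B.mean(0),ev[:,1])
E
```

```text
scene 1611 centre(ext r.088) [ 0.5396 -0.0445] rms 0.0011 height at centre 0.1026 slope [ 0.    -0.002]
top 2026 centre(ext r.088) [ 0.5387 -0.0439] rms 0.0005 height at centre 0.1017 slope [0. 0.]
t 27.4 at [ 0.6522 -0.1902  0.2507] a0 0.055 shift [-193.6 -526.1    0.7] len 561 turn 0.155 tilt [0.0028 0.0051] q6 1.06 open 0.999 F [ 0.2 -0.5  1.3]
scene 23 [ 0.64945982 -0.160801    0.17427746]
front [0.48077285 0.3200254  0.06399781] [0.10306629 0.99467449]
top 23 [ 0.64573329 -0.16117922  0.17177174]
front [0.47886513 0.31697548 0.06386867] [0.09931728 0.99505582]
```

Emit:
move_arm(
  series=[
    [[1,-12,-28,0,0.015],[0.8,-26,-60,0,0.03],[0.5,-41,-94,0,0.045],[0.2,-56,-129,0,0.06],[0,-71,-164,0,0.075],[0,-86,-199,0,0.09],[0,-101,-234,0,0.105],[0,-116,-268,0,0.12],[0,-130,-300,0,0.14],[0,-142,-328,0,0.155]],
  ],
)

```text
time_s: 28.33
eef_pos: [0.487, 0.1328, 0.2414]
eef_rot: [0.0, 0.999, -0.05, -0.002]
wrist_force: [-0.2, 0.5, 0.2]
opening: -0.0
grasp_force: 0.0
```

```bash
python3 go.py .395 .3265 .2 -.1
```

```text
t 28.3 at [0.487  0.1328 0.2414] a0 -0.101 shift [-111.  -183.5   41.4] len 218 turn -0.001 tilt [ 0.     -0.0016] q6 1.7 open -0.0 F [-0.2  0.5  0.2]
```

Emit:
move_arm(
  series=[
    [[0,-18,-30,0,0],[0,-37,-61,0,0],[0,-56,-92,0,0],[0,-75,-123,0,0],[0,-94,-154,0,0],[0,-111,-183,30,0],[0,-111,-183,65,0],[0,-111,-183,100,0],[0,-111,-183,130,0],[0,-111,-183,130,0]],
  ],
)

```text
time_s: 29.17
eef_pos: [0.3914, 0.3216, 0.1056]
eef_rot: [0.004, 0.999, -0.05, -0.006]
wrist_force: [-1.6, -0.3, -0.7]
opening: -0.003
grasp_force: 0.0
```

```bash
python3 go.py .435 .3215 .04 -.1; python3 - <<'E'
from h import *
im,d=camera("scene"); cv2.imwrite("pics/dr1.png",cv2.resize(im[170:370,240:440],None,fx=3,fy=3))
E
```

```text
t 29.2 at [0.3914 0.3216 0.1056] a0 -0.099 shift [43.4 -4.2 65.6] len 79 turn 0.001 tilt [ 0.0036 -0.0063] q6 2.12 open -0.003 F [-1.6 -0.3 -0.7]
```

View pics/dr1.png

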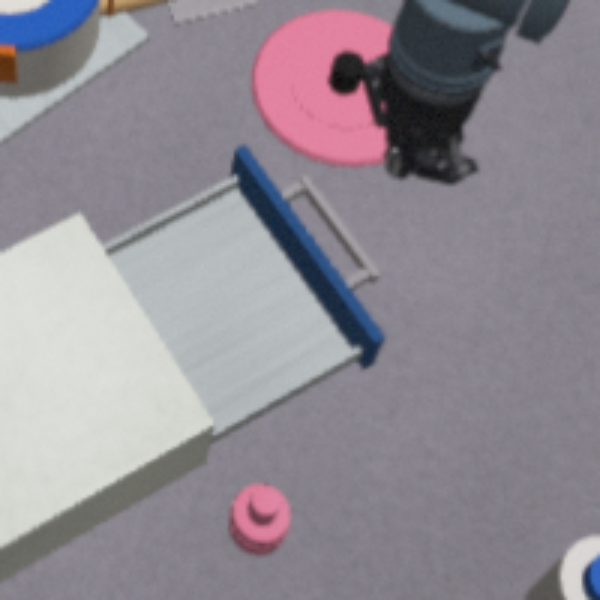

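The gripper at (430,150) is in front of the handle bar at (345,230), and the drawer is empty. I lower and push.

Emit:
move_arm(
  series=[
    [[0,0,-2,20,0],[0,0,-2,45,0],[0,0,-2,63,0],[0,0,-2,63,0],[0,10,-2,63,0],[0,20,-2,63,0],[0,32,-2,63,0],[0,45,-2,63,0],[0,60,-2,63,0],[0,75,-2,63,0]],
  ],
)

```text
time_s: 30.05
eef_pos: [0.4743, 0.3189, 0.0516]
eef_rot: [-0.001, 0.999, -0.05, 0.001]
wrist_force: [-1.7, 2.3, 2.8]
opening: -0.006
grasp_force: 1.3
```

Emit:
move_arm(
  series=[
    [[0,12,0,0,0],[0,24,0,0,0],[0,36,0,0,0],[0,48,0,0,0],[0,60,0,0,0],[0,70,0,0,0],[0,80,0,0,0],[0,90,0,0,0],[0,95,0,0,0],[0,100,0,0,0]],
  ],
)

```text
time_s: 30.88
eef_pos: [0.5723, 0.3085, 0.0503]
eef_rot: [0.0, 0.999, -0.05, -0.0]
wrist_force: [-1.8, -0.0, 1.6]
opening: 0.001
grasp_force: 0.9
```

```bash
cat > fr.py <<'E'
from h import *
from go import plan
for n in ("scene","top"):
    im,d=camera(n); P,u,v=cloud(n,d); C=im[v,u].astype(int)
    q=(abs(P[:,0]-.57)<.15)&(abs(P[:,1]-.31)<.15)&(P[:,2]>.052)&(C[:,0]>C[:,2]+40)&(P[:,2]<.08); B=P[q]; print(n,"front",B.mean(0),q.sum())
    q=(P[:,0]>.52)&(P[:,0]<.95)&(abs(P[:,1]-.28)<.2)&(P[:,2]>.088)&(P[:,2]<.1)&(C.min(1)>130); B=P[q][:,:2]@np.array([.995,-.1]); print("cabinet front edge along x'",np.percentile(B,1),"front top x'",(P[:,:2]@[.995,-.1])[0]*0)
plan(.62,.305,.045,-.1)
E
python3 fr.py
```

```text
scene front [0.62201005 0.30545555 0.06412942] 435
cabinet front edge along x' 0.6116232620715665 front top x' 0.0
top front [0.61595673 0.24900367 0.06310009] 133
cabinet front edge along x' 0.6129314836132218 front top x' 0.0
t 31.0 at [0.5726 0.3085 0.0503] a0 -0.101 shift [47.5 -1.3  5.3] len 48 turn -0.001 tilt [-0.      0.0005] q6 1.98 open 0.002 F [ 0.5  0.9 -0.5]
```

Emit:
move_arm(
  series=[
    [[0,2,0,3,0],[0,5,0,3,0],[0,8,0,3,0],[0,11,0,3,0],[0,13,0,3,0],[0,15,0,3,0],[0,16,0,3,0],[0,17,0,3,0],[0,18,0,3,0],[0,19,0,3,0]],
  ],
)

```text
time_s: 31.82
eef_pos: [0.588, 0.307, 0.0472]
eef_rot: [0.0, 0.999, -0.05, -0.003]
wrist_force: [-13.2, -0.1, 8.2]
opening: 0.0
grasp_force: 6.8
```

```bash
python3 fr.py
```

```text
scene front [0.63318272 0.30999721 0.06458702] 99
cabinet front edge along x' 0.6114337915529948 front top x' 0.0
top front [0.63019521 0.24726901 0.06309195] 131
cabinet front edge along x' 0.6128829197806692 front top x' 0.0
t 31.9 at [0.588  0.307  0.0472] a0 -0.1 shift [32.  -1.2  2.2] len 32 turn 0.0 tilt [ 0.0005 -0.0026] q6 1.97 open -0.002 F [-11.   -0.6   6.6]
```

Emit:
move_arm(
  series=[
    [[0,1,0,0,0],[0,2,0,0,0],[0,3,0,0,0],[0,3,0,0,0],[0,3,0,0,0],[0,3,0,0,0],[0,3,0,0,0],[0,3,0,0,0],[0,3,0,0,0],[0,3,0,0,0]],
  ],
)

```text
time_s: 32.75
eef_pos: [0.5881, 0.307, 0.0471]
eef_rot: [0.001, 0.999, -0.049, -0.006]
wrist_force: [-21.0, -1.5, 14.4]
opening: -0.0
grasp_force: 10.5
```

It has reached its stop: the force rises and it moves no further. I back off and lift.

Emit:
move_arm(
  series=[
    [[0,-10,0,0,0],[0,-25,0,0,0],[0,-40,0,0,0],[0,-50,0,0,0],[0,-50,0,-25,0],[0,-50,0,-60,0],[0,-50,0,-100,0],[0,-50,0,-140,0],[0,-50,0,-170,0],[0,-50,0,-170,0]],
  ],
)

```text
time_s: 33.58
eef_pos: [0.5483, 0.3131, 0.2268]
eef_rot: [-0.003, 0.999, -0.05, 0.007]
wrist_force: [0.7, 0.0, 1.0]
opening: -0.002
grasp_force: 0.0
```

```bash
python3 fr.py; python3 lid.py 11 .102; python3 - <<'E'
from h import *
im,d=camera("scene"); cv2.imwrite("pics/end.png",cv2.resize(im,(800,600)))
E
```

```text
scene front [0.63298192 0.30868811 0.06419852] 99
cabinet front edge along x' 0.6113956819306007 front top x' 0.0
top front [0.63404326 0.28813508 0.0632199 ] 239
cabinet front edge along x' 0.6107345672517102 front top x' 0.0
t 33.7 at [0.5452 0.3119 0.2199] a0 -0.1 shift [ 75.1  -0.6 174.9] len 190 turn -0.0 tilt [-0.0009  0.0026] q6 2.0 open 0.002 F [-0.2  0.2 -1. ]
scene 1614 centre(ext r.088) [ 0.5395 -0.0444] rms 0.0012 height at centre 0.1026 slope [0.    0.001]
top 2020 centre(ext r.088) [ 0.5387 -0.044 ] rms 0.0005 height at centre 0.1017 slope [-0.    -0.002]
t 33.8 at [0.5433 0.3113 0.2162] a0 -0.1 shift [-114.    -1.8  -33.8] len 119 turn -0.0 tilt [ 0.0003 -0.0005] q6 2.0 open 0.001 F [-0.2  0.3 -1. ]
```

View pics/end.png

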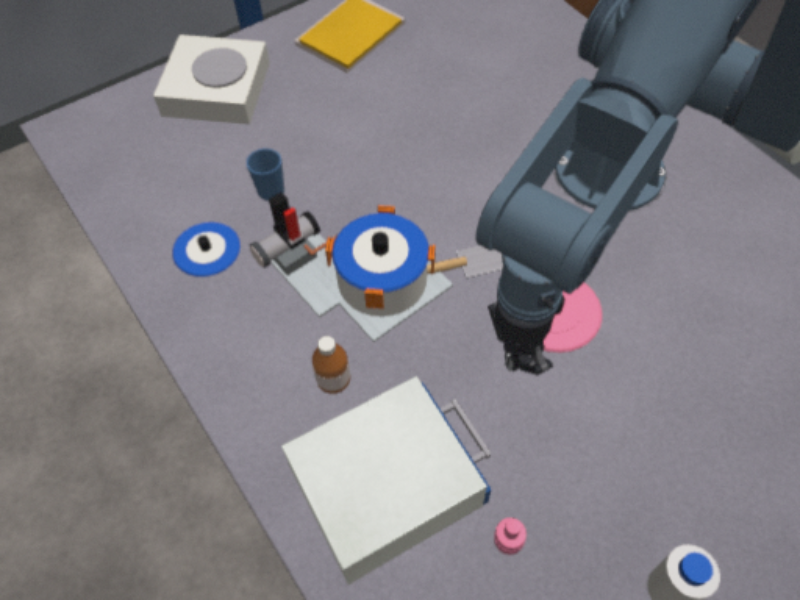

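The final picture shows the drawer flush with the cabinet at (460,440), the lid seated at (380,250) and the trigger back up at (291,222). The gripper is clear of everything.

```bash
python3 -c "
from bench import order; print(order.hand_in())"
```

```text
the job is handed in; nothing more can be done
None
```

The job is handed in, with no verdict returned: both jars stand in the tub, the lid is snapped on level, the pump had two full strokes, the drawer is shut and the bottle, beaker and spatula were left alone.

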